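# Cap the warmed oil-sample vials and hold them up on the heater's lift lever

## Task

The oil samples in the dry-block heater have warmed enough: press the loose white snap cap of each of its three vials fully home while the vials are still down in the block. Then take the red hand grip of the lift lever on the heater's side and swing it up until the eccentric holds the vials at their highest lift (lever standing straight up), and finish still holding the grip there, because the return spring drops the vials as soon as it is let go. Leave everything else on the bench where it stands.

Things in the scene. Friction and masses are not known exactly. Their poses are not given: they have to be found in the camera images.
- heater: White dry-block heater, fixed to the bench, 200 mm deep (its x, front with sloping dark display at -x), 190 mm wide (y), 110 mm high; origin at the centre of its underside, on the bench. An aluminium block (64 x 160 mm, flush with the top) has three wells 30 mm wide in a row along the heater's y, at x = 20 mm and y = +50, 0, -50 mm; each holds a vial. The lift lever is on its right side (-y).
- vial_a: Amber glass vial, 27 mm across, 66 mm high without cap, 45 g with cap; loose in the well at the heater's y = +50 mm. Origin at the centre of its foot: 59 mm above the bench when the lift is down, 81 mm at the highest lift. z along the vial.
- vial_b: The same, in the middle well (y = 0).
- vial_c: The same, in the well at the heater's y = -50 mm, nearest the lever.
- cap_a_top (a point): Centre of the flat top of vial_a's white snap cap (29 mm wide with a 31 mm rim at its foot, 14 mm high). When the cap is home and the lift is down this point is 128 mm above the bench; at the start it stands 3.5 to 7 mm higher.
- cap_b_top (a point): The same for vial_b.
- cap_c_top (a point): The same for vial_c.
- cap_a (a joint): How far vial_a's cap stands off its seat, m: 0 = fully home, at most 0.008 (it cannot come off). It slides along the vial, stays where it is left and takes about 6 N to push; home is a hard stop.
- cap_b (a joint): The same for vial_b.
- cap_c (a joint): The same for vial_c.
- grip (a point): Centre of the red hand grip at the end of the lever: a barrel 26 mm thick and 40 mm long, its axis level along the heater's y, turning freely on its pin, so it can be pinched from above across its thickness and carried round without turning the gripper. At rest it is toward the heater's front, 53 mm above the bench; with the lever straight up, 155 mm. Its inner end is 45 mm from the heater's wall.
- axle (a point): Fixed point on the lever's turning axis (which runs along the heater's y), in the upright plane in which the grip's centre moves, 65 mm out from the heater's right wall: heater x = 20, y = -160, z = 45 mm. The grip's centre circles it at 110 mm.
- lift_lever (a joint): Angle, rad, of the steel hand lever (rod 10 mm thick) with its eccentric disc: 0 = rest (lever forward, 4 degrees above level, against a stop), grows as the grip swings up and over to the back, 1.5 = lever straight up = highest lift; past that the vials sink again (end stop 2.6). A return spring pulls it away from the top, with up to about 4 N at the grip.
- lift (a joint): Lift of the three vials, m: 0 = down, highest 0.0223 at lift_lever = 1.5 (about 0.0012 m less at 0.3 rad either side). It follows the eccentric.
- spare_vial: Bystander: a like vial with its cap home, 69 mm high, standing on the bench left of the heater. Origin under it.
- slide_box: Bystander: blue box for microscope slides, 86 x 100 x 38 mm, behind the heater.
- beaker: Bystander: glass beaker, 60 mm wide, 75 mm high.
- wash_bottle: Bystander: white bottle with a blue cap, 64 mm wide, 160 mm high, left of the heater.
- petri_dish: Bystander: glass dish, 93 mm wide, 15 mm high.
- marker: Bystander: grey and black marker lying before the heater, 135 mm long, 13 mm thick.
- tweezers: Bystander: steel tweezers lying right of the heater, 125 mm long, 8 mm thick.
Mind the look-alikes: they are no part of the job. What is shaped like the vial_c but green is not meant.

How it is judged:
On the way, in this order (a step that is already met when the one before it is completed fails the run):
1. all three caps pressed fully home with the vials still down in the block (value of joint each of cap_a, cap_b, cap_c below 0.0015 m and value of joint lift below 0.003 m), for 0.2 s.
2. lever at its highest lift with the grip in the fingers (value of joint lift above 0.0212 m and contact force between the fingers and lift_lever above 2 N), for 0.3 s.
At the end, for the whole second after the job is handed in: the lift is within 1.1 mm of its highest (lever within about 0.3 rad of straight up) and the fingers hold the lever (over 2 N); all three vials stand raised (feet over 79.5 mm above the bench), carried by the lift alone (arm's force on them under 0.5 N), with caps home within 1.5 mm (all of step 2 and height (world z) of each of vial_a, vial_b, vial_c above 0.0795 m and value of joint each of cap_a, cap_b, cap_c below 0.0015 m and contact force between the arm and vial_a below 0.5 N and contact force between the arm and vial_b below 0.5 N and contact force between the arm and vial_c below 0.5 N); the arm keeps its last pose, push and grip.
It fails at once if another thing on the bench is shifted by more than 30 mm (distance of any of spare_vial, slide_box, beaker, wash_bottle, petri_dish, marker, tweezers from where it was at the start of the episode above 0.03 m).
It also fails if it takes over 64 s, if anything falls off the work surface, if the arm or the gripper's body presses on something with over 40 N, if the wrist force passes 120 N, or if a joint passes its speed limit or range.

## Robot

A 6-joint arm with a two-finger parallel gripper is mounted at the origin on the work surface. World frame = base frame: x ahead of the robot, y to its left, z up, the work surface at z = 0. Lengths are in m, angles in rad, forces in N, time in s.
With the tool pointing down it reaches from about 0.275 to 0.875 m from the base axis. Payload 12.5 kg.
Tool frame: the origin (TCP) lies at the very end of the fingers, on their centre line; the grasp point (between the pads) lies 19 mm behind it; x points along the fingers, y is the direction in which the jaws open and shut, and the axes are right-handed (so a half turn about x gives the same grasp; the last joint's range is limited). The gripper opens to 85 mm and grips with 20 to 120 N. Pads are 22 mm wide; open, the fingers measure 114 mm over their backs; the gripper's body (76 mm by 85 mm) begins 54 mm behind the grasp point. The pads swing forward as they close: fully open they stand 13 mm farther back than shut.
Start: joints at [1.088, 0.351, 1.652, -0, 1.139, -0.085], TCP at [0.213, 0.507, 0.231] pointing down, gripper open.
Joint ranges: [-2.75, 2.75], [-0.79, 2.1], [0.01, 2.65], [-1.57, 4.71], [0.07, 3.14], [-2.87, 2.87]. Speed limits (rad/s): [2.22, 2.22, 2.79, 3.14, 3.14, 3.14].

## Interface

Orientations are given as a 3x3 rotation matrix whose columns are the frame's x, y, z axes.
In Python, from bench import manip gives the robot as it stands. Calls block until the motion is done:
- manip.move_ptp(position, orientation): joint-space move of the TCP to a pose.
- manip.move_l(position, attitude=None, max_speed=0.15): straight line of the TCP; attitude=None keeps the orientation; max_speed is the mean speed in m/s.
- manip.move_j(angles): joint-space move.
- manip.set_gripper(opening, effort=None): opening from 0.0 (shut) to 1.0 (fully open); effort is the grip in N (None keeps the last); returns when the fingers have stopped.
- manip.dwell(seconds).
- manip.inverse_kinematics(position, orientation): joint angles nearest the present ones, or None.
- manip.grab_frame(name): name is "side" or "top" or "wrist"; returns (picture, depth): 420x560x3 uint8, red, green, blue; 420x560 float32, m along the optical axis (not along the pixel's ray), 0 where there is no reading.
- manip.get_calibration(name): a dict with "camera_matrix" (3x3 intrinsics, pixels), "R" (3x3) and "t" (3): a world point X has camera coordinates R X + t. Camera axes: x right, y down, z forward; pixel columns grow to the right and rows downward; lengths in m; the calibration is good to about 2 mm. A picture is of the moment at which its call begins: read the wrist's pose just before it. get_calibration takes no time and is no camera call; for the wrist camera it gives the pose at the moment of the call.
A pose or a line that the arm cannot do raises manip.Unreachable and nothing moves.
- manip.sign_off(): hands the job in, once; it reports no verdict.
Trained networks look in the newest picture that a camera, given by its name, has taken for a name from the list of things; names that differ only in an ending like _2 or _b are one class to them, and where a whole thing is asked for, a point or a joint stands for the part that bears it (a point fixed in the world has none). Each returns a list of dicts, best first, with "confidence" (0 to 1); they miss things now and then, are a little off and sometimes report something else, mostly with a low value. They report only what shows in the picture. A call takes as long as a camera call. They do not tell look-alikes from the thing itself.
- manip.look_for(camera, name): "at" ([x, y, z] in m, in world coordinates, good to about 4 mm: the middle of the surface that is visible of it).
Readings, each from a call of its own:
- manip.current_time(): time.
- manip.current_qpos(): joint angles.
- manip.current_joint_vel(): joint speeds.
- manip.current_joint_torque(): joint torques, N m.
- manip.current_ee_pos(): TCP position.
- manip.current_tcp_rot(): TCP orientation.
- manip.current_force(): force on the tool from outside, world axes, zero at the start.
- manip.current_ft_torque(): the same for the moment, N m.
- manip.current_grip_width(): opening from 0.0 (shut) to 1.0 (fully open).
Only numpy, scipy, OpenCV 4.12 (cv2) and the standard library are available. Lean on these libraries where they do the work, as an engineer would, in place of code of your own. Each camera call takes 0.05 s, during which the arm holds its last target. There are 200 camera calls.

## Working session

There is one attempt and no reset: what is moved stays moved. The work goes in short steps, each a Python script; the robot and the scene stay as the last script left them, time stands still between calls to the robot, and variables do not carry over. Pictures are saved under pics/ and viewed, about 8 in all and at most 12, crops included, and the job is handed in when it is done.

```bash
mkdir -p pics; cat > h.py <<'E'
import numpy as np, cv2
from bench import manip as m
def save(cam,fn):
    p,d=m.grab_frame(cam); cv2.imwrite('pics/'+fn,p[:,:,::-1]); np.save('pics/'+fn+'.npy',d); return p,d
def cloud(cam,d):
    c=m.get_calibration(cam);K=np.array(c['camera_matrix']);R=np.array(c['R']);t=np.array(c['t'])
    v,u=np.indices(d.shape); r=np.stack([(u-K[0,2])/K[0,0]*d,(v-K[1,2])/K[1,1]*d,d],-1)
    return (r-t)@R
E
python3 - <<'E'
from h import *
np.set_printoptions(precision=4,suppress=True)
for c in ['side','top']:
    save(c,c+'0.png')
    for n in ['heater','vial_a','cap_a_top','grip','lift_lever','spare_vial','wash_bottle','beaker','tweezers','marker','slide_box','petri_dish']:
        print(c,n,[(np.round(q['at'],4).tolist(),round(q['confidence'],2)) for q in m.look_for(c,n)])
print(m.current_time(),m.current_tcp_rot())
a=cv2.imread('pics/side0.png');b=cv2.imread('pics/top0.png')
E
```

```text
side heater [([0.5731, -0.1099, 0.0912], 0.81), ([0.6062, -0.0154, 0.1301], 0.56)]
side vial_a [([0.6205, -0.0685, 0.1266], 0.81), ([0.8116, 0.0706, 0.0412], 0.77), ([0.6352, -0.1111, 0.1313], 0.75), ([0.6051, -0.0175, 0.1331], 0.62)]
side cap_a_top [([0.6123, -0.0203, 0.1347], 0.72)]
side grip [([0.6106, -0.1956, 0.0576], 0.59), ([0.6187, -0.0666, 0.1304], 0.23)]
side lift_lever [([0.6134, -0.1962, 0.057], 0.63)]
side spare_vial [([0.5286, 0.0494, 0.0662], 0.71)]
side wash_bottle [([0.5264, 0.1336, 0.0776], 0.63), ([0.6231, -0.0629, 0.1276], 0.31)]
side beaker [([0.6684, 0.1714, 0.0499], 0.73), ([0.3467, 0.072, 0.0146], 0.36)]
side tweezers [([0.7358, -0.3114, 0.005], 0.71), ([0.5286, 0.0538, 0.0629], 0.34)]
side marker [([0.4077, -0.0888, 0.0122], 0.92)]
side slide_box [([0.8045, -0.0392, 0.0336], 0.71)]
side petri_dish [([0.3456, 0.0711, 0.0168], 0.82), ([0.6254, -0.0639, 0.1264], 0.69), ([0.636, -0.1153, 0.1353], 0.16)]
top heater [([0.6056, -0.011, 0.1334], 0.66), ([0.5988, -0.0722, 0.1126], 0.55), ([0.6278, -0.0613, 0.1309], 0.4)]
top vial_a [([0.8138, 0.078, 0.0736], 0.73), ([0.6069, -0.0147, 0.1321], 0.51), ([0.6246, -0.0574, 0.1331], 0.43), ([0.6373, -0.1044, 0.1371], 0.43), ([0.7736, -0.0329, 0.0426], 0.21)]
top cap_a_top [([0.6088, -0.0108, 0.132], 0.44)]
top grip [([0.5859, -0.2153, 0.0556], 0.92)]
top lift_lever [([0.5856, -0.2116, 0.0608], 0.74)]
top spare_vial [([0.7696, -0.0299, 0.039], 0.46)]
top wash_bottle [([0.5364, 0.1512, 0.1096], 0.84)]
top beaker [([0.6857, 0.191, 0.0251], 0.83)]
top tweezers [([0.7451, -0.3069, 0.0069], 0.86)]
top marker [([0.4125, -0.0852, 0.0126], 0.81)]
top slide_box [([0.7709, -0.0292, 0.0376], 0.56), ([0.603, -0.0123, 0.1339], 0.25)]
top petri_dish [([0.3521, 0.0822, 0.0167], 0.71)]
1.3 [[-0.      0.3874  0.9219]
 [ 0.      0.9219 -0.3874]
 [-1.     -0.     -0.    ]]
```

View pics/top0.png

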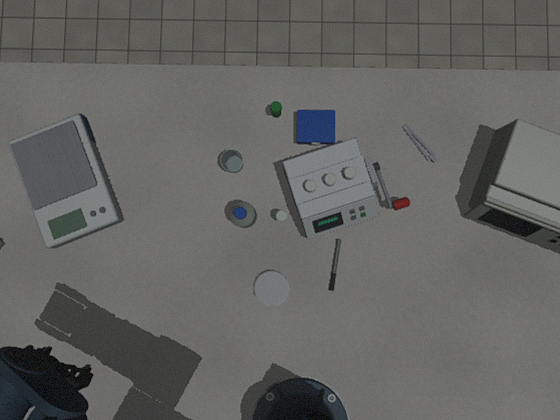

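View pics/side0.png

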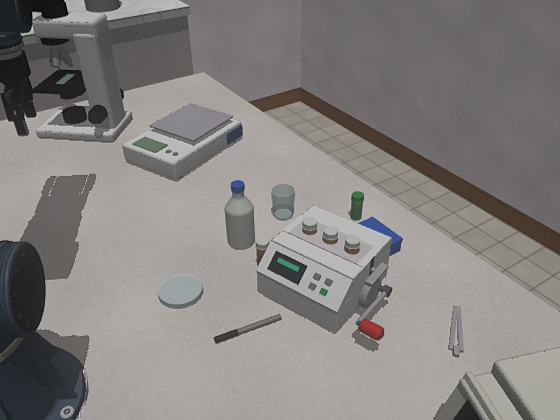

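Top view: heater is yawed about 17°, caps at pixels (309,186), (328,180), (348,173), and the red grip at (401,203). The green look-alike is at (276,108). Next I refine with depth.

```bash
python3 - <<'E'
from h import *
np.set_printoptions(precision=4,suppress=True)
for c in ['top','side']:
    p=cv2.imread(f'pics/{c}0.png').astype(int);d=np.load(f'pics/{c}0.png.npy');X=cloud(c,d)
    red=(p[:,:,2]>90)&(p[:,:,1]<60)&(p[:,:,0]<60)&(d>0)
    P=X[red];print(c,'red',len(P),np.median(P,0),P.min(0),P.max(0))
    if len(P)>5:
        u,s,v=np.linalg.svd((P-P.mean(0))[:,:2]);print('axis',v[0])
    k=(X[...,2]>.122)&(X[...,2]<.15)&(abs(X[...,0]-.62)<.07)&(abs(X[...,1]+.06)<.09)
    n,l,st,ce=cv2.connectedComponentsWithStats(k.astype(np.uint8))
    for i in range(1,n):
        Q=X[l==i]
        if len(Q)>15:print('cap',len(Q),(Q.min(0)+Q.max(0))/2,np.median(Q,0),np.percentile(Q[:,2],[50,90]))
    # heater top rectangle
    k=(abs(X[...,2]-.11)<.004)&(abs(X[...,0]-.62)<.2)&(abs(X[...,1]+.06)<.2)
    print('top rect',cv2.minAreaRect(X[k][:,:2].astype(np.float32)*1000))
E
```

```text
top red 84 [ 0.5749 -0.2478  0.0638] [ 0.5627 -0.269   0.0578] [ 0.5858 -0.2287  0.0715]
axis [ 0.2594 -0.9658]
cap 127 [ 0.6412 -0.1075  0.1321] [ 0.6403 -0.1069  0.1341] [0.1341 0.1376]
cap 118 [ 0.6242 -0.0596  0.1298] [ 0.6248 -0.0592  0.1321] [0.1321 0.1346]
cap 120 [ 0.6077 -0.0124  0.131 ] [ 0.6077 -0.0133  0.133 ] [0.133 0.136]
top rect ((601.6771240234375, -1.95361328125), (165.88031005859375, 317.9192199707031), 19.0927734375)
side red 284 [ 0.5708 -0.2502  0.062 ] [ 0.5578 -0.2702  0.0514] [ 0.5908 -0.2272  0.068 ]
axis [ 0.3298 -0.9441]
cap 152 [ 0.6107 -0.0145  0.1292] [ 0.6071 -0.017   0.1318] [0.1318 0.1338]
cap 163 [ 0.6259 -0.0613  0.1288] [ 0.6233 -0.0631  0.1315] [0.1315 0.1334]
cap 189 [ 0.6418 -0.1087  0.1297] [ 0.6394 -0.1108  0.133 ] [0.133  0.1352]
top rect ((607.7620849609375, 0.2367706298828125), (161.02479553222656, 320.27459716796875), 18.324247360229492)
```

```bash
cat >> h.py <<'E'
YAW=np.radians(19.2); c_,s_=np.cos(YAW),np.sin(YAW)
R0=np.array([[0,c_,s_],[0,s_,-c_],[-1,0,0.]])
B=np.array([.6248,-.0605])
def H(x,y,z): # heater frame -> world; cap b is heater (0.02,0)
    x-=.02; return np.array([B[0]+c_*x-s_*y,B[1]+s_*x+c_*y,z])
E
python3 - <<'E'
from h import *
np.set_printoptions(precision=4,suppress=True)
m.set_gripper(0.0,40)
p=m.current_ee_pos(); m.move_l([p[0],p[1],.28])
for y in (.05,0,-.05):
    q=H(.02,y,.16)
    if y==.05: m.move_ptp(H(.02,y,.2),R0)
    m.move_l(q); 
    f0=m.current_force()[2]; z=.139; tr=[]
    m.move_l([q[0],q[1],z],max_speed=.08)
    while z>.122:
        z-=.0015; m.move_l([q[0],q[1],z],max_speed=.02)
        f=m.current_force()[2]-f0; tr.append((round(z,4),round(m.current_ee_pos()[2],4),round(f,1)))
        if f>16: break
    print(q,tr)
    m.move_l(q)
print(m.current_time())
E
```

```text
[ 0.6084 -0.0133  0.16  ] [(0.1375, np.float64(0.1377), np.float64(0.3)), (0.136, np.float64(0.136), np.float64(-1.3)), (0.1345, np.float64(0.1344), np.float64(-1.2)), (0.133, np.float64(0.1331), np.float64(0.5)), (0.1315, np.float64(0.1318), np.float64(3.1)), (0.13, np.float64(0.1303), np.float64(4.5)), (0.1285, np.float64(0.1286), np.float64(2.8)), (0.127, np.float64(0.1279), np.float64(9.3)), (0.1255, np.float64(0.1278), np.float64(19.6))]
[ 0.6248 -0.0605  0.16  ] [(0.1375, np.float64(0.1377), np.float64(-0.8)), (0.136, np.float64(0.136), np.float64(0.4)), (0.1345, np.float64(0.1344), np.float64(0.4)), (0.133, np.float64(0.1329), np.float64(0.5)), (0.1315, np.float64(0.1318), np.float64(4.0)), (0.13, np.float64(0.1303), np.float64(5.7)), (0.1285, np.float64(0.1287), np.float64(4.8)), (0.127, np.float64(0.1279), np.float64(10.7)), (0.1255, np.float64(0.1279), np.float64(20.5))]
[ 0.6412 -0.1077  0.16  ] [(0.1375, np.float64(0.1377), np.float64(0.1)), (0.136, np.float64(0.136), np.float64(-0.4)), (0.1345, np.float64(0.1346), np.float64(0.8)), (0.133, np.float64(0.1334), np.float64(4.1)), (0.1315, np.float64(0.1318), np.float64(5.5)), (0.13, np.float64(0.1302), np.float64(4.6)), (0.1285, np.float64(0.1287), np.float64(4.9)), (0.127, np.float64(0.1279), np.float64(10.4)), (0.1255, np.float64(0.1278), np.float64(19.9))]
15.3917
```

All three reached the hard stop at 0.128 m. Now the grip.

```bash
python3 - <<'E'
from h import *
np.set_printoptions(precision=4,suppress=True)
a=H(.02-.1097,-.161,.2); print(a)
m.move_l(m.current_ee_pos()+[0,0,.04]); m.move_ptp(a,R0); m.set_gripper(.8)
m.move_l([a[0],a[1],.1]); 
print([(x['at'],x['confidence']) for x in (m.grab_frame('wrist'),m.look_for('wrist','grip'))[1]])
save('wrist','w1.png')
print(m.current_time())
E
```

```text
[ 0.5741 -0.2486  0.2   ]
[([0.6099, -0.2018, 0.0583], 0.69), ([0.597, -0.1557, 0.0925], 0.32)]
18.1
```

View pics/w1.png

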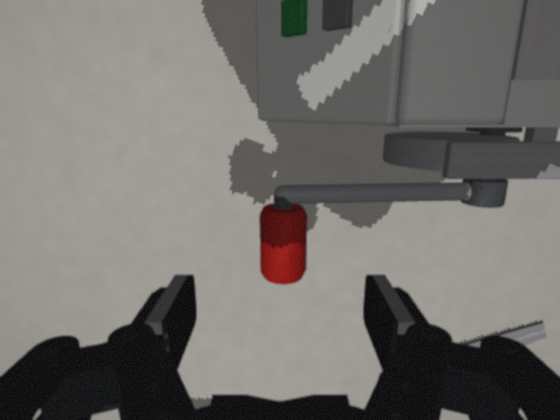

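Wrist view: grip at (283,243), centred between the fingers (mid-column about 280), with the rod clear at its inner end.

```bash
python3 - <<'E'
from h import *
np.set_printoptions(precision=4,suppress=True)
p=cv2.imread('pics/w1.png').astype(int);d=np.load('pics/w1.png.npy');X=cloud('wrist',d)
k=(p[:,:,2]>80)&(p[:,:,1]<60)&(p[:,:,0]<60)&(d>0);P=X[k];print(np.median(P,0),P.min(0),P.max(0))
q=m.current_ee_pos()
hv=np.array([-s_,c_]); print('along heater y rel to tcp',np.percentile((P[:,:2]-q[:2])@hv,[1,99]))
m.move_l([q[0],q[1],.031],max_speed=.1)
m.set_gripper(0.0,60)
print(m.current_grip_width(),m.current_ee_pos(),m.current_force(),m.current_time())
E
```

```text
[ 0.5749 -0.2491  0.0633] [ 0.5586 -0.2677  0.0544] [ 0.5909 -0.227   0.0662]
along heater y rel to tcp [-0.017   0.0202]
0.28283716445466056 [ 0.5764 -0.2487  0.0318] [7.4331 3.4165 0.0862] 19.4083
```

```bash
python3 - <<'E'
from h import *
np.set_printoptions(precision=4,suppress=True)
q=m.current_ee_pos(); t0=np.radians(4)
for th in np.radians(np.linspace(4,90,15))[1:]:
    dx=.11*(np.cos(t0)-np.cos(th)); dz=.11*(np.sin(th)-np.sin(t0))
    t=q+np.array([c_*dx,s_*dx,dz])
    m.move_l(t,max_speed=.08)
    f=m.current_force(); print(round(np.degrees(th)),m.current_ee_pos()-t,f,round(m.current_grip_width(),3))
    if np.linalg.norm(f)>50: print('stop');break
print(m.current_ee_pos(),m.current_time())
save('side','s2.png'); save('top','t2.png')
p=cv2.imread('pics/side0.png')
i=cv2.imread('pics/s2.png')[150:370,220:450];cv2.imwrite('pics/s2c.png',cv2.resize(i,None,fx=2.7,fy=2.7))
for c in ['side','top']:
    p=cv2.imread(f'pics/{c[0]}2.png').astype(int);d=np.load(f'pics/{c[0]}2.png.npy');X=cloud(c,d)
    k=(X[...,2]>.135)&(X[...,2]<.17)
    for y in(.05,0,-.05):
        h=H(.02,y,0); kk=k&(np.hypot(X[...,0]-h[0],X[...,1]-h[1])<.013)
        print(c,y,kk.sum(),np.median(X[kk],0) if kk.any() else '')
    k=(p[:,:,2]>80)&(p[:,:,1]<60)&(p[:,:,0]<60)&(d>0)
    if k.any():print('red',k.sum(),np.median(X[k],0),'expected',H(.02,-.16,.155))
E
```

```text
10 [ 0.      0.0001 -0.0001] [ 1.7168  0.9041 -3.9035] 0.285
16 [-0.      0.0001 -0.0002] [ 1.9666  0.2114 -3.9915] 0.286
22 [-0.      0.0001 -0.0001] [ 2.0787  1.2061 -4.6371] 0.285
29 [0.0001 0.0001 0.    ] [ 2.498   0.6975 -6.1887] 0.285
35 [0.0002 0.0002 0.0003] [ 2.2131  0.8862 -4.7287] 0.281
41 [0.0004 0.0002 0.0004] [ 0.7076  0.6151 -5.5127] 0.285
47 [0.0006 0.0002 0.0005] [ 2.7721  0.4516 -4.9166] 0.29
53 [0.0005 0.0003 0.0004] [ 1.1026  1.1935 -5.8912] 0.287
59 [0.0004 0.0002 0.0002] [ 0.9307  2.3362 -5.5456] 0.285
65 [0.0002 0.0001 0.    ] [ 0.8705  1.1232 -4.8689] 0.285
72 [ 0.      0.0001 -0.0001] [ 0.1702  2.489  -4.8426] 0.285
78 [-0.      0.0001 -0.0001] [-0.3556  2.9707 -4.0767] 0.289
84 [ 0.0001  0.0001 -0.    ] [-0.1753  3.0813 -3.9561] 0.287
90 [-0.0001  0.     -0.0001] [ 0.2013  3.4321 -3.9363] 0.285
[ 0.6799 -0.2126  0.1341] 23.6167
side 0.05 123 [ 0.6053 -0.0167  0.1489]
side 0 128 [ 0.6213 -0.0633  0.1489]
side -0.05 139 [ 0.6388 -0.1104  0.149 ]
red 58 [ 0.6843 -0.2241  0.1551] expected [ 0.6774 -0.2116  0.155 ]
top 0.05 93 [ 0.608  -0.0127  0.1497]
top 0 92 [ 0.6253 -0.0601  0.1497]
top -0.05 94 [ 0.641  -0.1076  0.1498]
```

View pics/s2c.png

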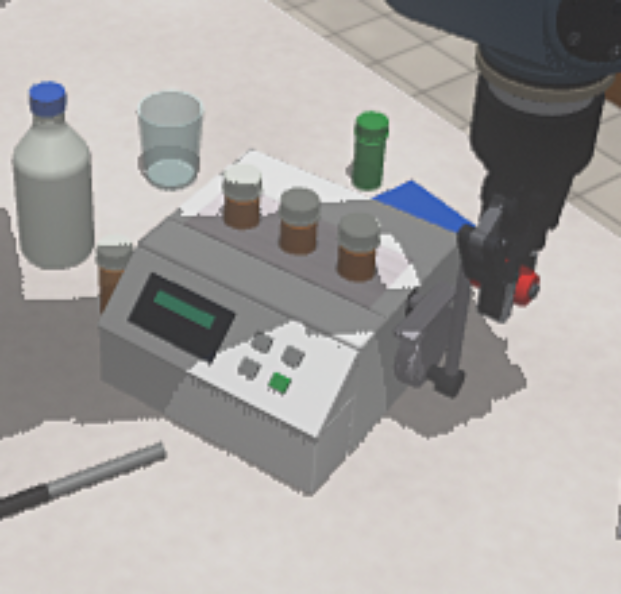

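The picture shows the lever upright, the red grip in the fingers at about (525,288), and all three vials raised equally. The cap tops read about 0.1495 m; 0.150 m is expected.

```bash
python3 - <<'E'
from h import *
m.dwell(.6); print(m.current_grip_width(),m.current_ee_pos(),m.current_force(),m.current_time()); m.sign_off()
E
```

```text
0.2841742222396479 [ 0.67994288 -0.21258391  0.13413907] [-2.29530514  4.29769869 -4.44272632] 24.3167
the job is handed in; nothing more can be done
```

I pressed all three caps home with the vials down, then swung the lever straight up and handed the job in at 24.3 s with the grip still held. `sign_off` gives no verdict, so success isn't confirmed.

- **Caps:** each one met a hard stop with its top at 127.9 mm (home is 128 mm). The push ended at about 20 N.
- **Lift:** the cap tops then read about 149.0 mm (side camera) to 149.7 mm (top camera), against roughly 150.3 mm expected. That is within the stated 2 mm calibration error. The side picture shows the lever upright and all three vials raised.
- **Grip:** the fingers were commanded shut on the grip with 60 N. The opening held steady at 0.284 (about 24 mm on the 26 mm barrel). The highest wrist force in the readings, taken after each step, was about 20 N.
- **Disagreements:**
  - The networks placed the grip up to 60 mm off, because they included the lever, so I used the red pixels and depth instead.
  - At the end, the side camera's red-pixel position was about 14 mm from the predicted grip centre. Only the grip's outer end shows there, so I did not correct for it.
- **Bystanders:** none was approached, and those visible in the last side picture looked undisturbed. I did not re-measure their positions.

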